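# Roll the bottle under the neck clamp and latch it

### The job

Roll the lying brown bottle along the tray, by pushing on the top of its glass body, until it lies still with its capped neck centred under the raised fork of the clamp, on the black mark line. Then press the clamp's sprung lever down until it clicks and stays down with the fork around the neck. Press the glass gently, do not lift the bottle or touch its cap, and leave the beaker, the stopper, the jar and the calculator where they are.

Things in the scene. Friction and masses are not known exactly. Their poses are not given: they have to be found in the camera images.
- bottle: Empty brown glass bottle on its side, 0.4-0.7 kg: cylinder 100 mm diameter, 190 mm long (x -95 to 95), then a shoulder to the cap (x 115-145). Origin on its axis, mid-cylinder, 50 mm above the tray; x along its axis to the cap, y and z turn as it rolls. Rolling drag soon stops it; pushed on top, the finger travels twice as far as the bottle. Over 40 N of finger force breaks it: touch at 1 cm/s.
- cap: White screw cap of the bottle, 38 mm in diameter, 30 mm long, fixed to it. Its origin is the same point and frame as that of the bottle (middle of the glass body, not the cap itself). Not to be touched by the robot.
- neck (a point): Point on the bottle's axis in the middle of the cap, 135 mm from the bottle's origin towards the cap. This is where the fork must come down.
- tray: Flat aluminium tray, 400 (x) by 460 mm (y), fixed. Origin: centre of its underside; surface 12 mm above the bench; lips 10 mm higher at both y ends. x points away from the robot, turned up to 0.25 rad. The bottle lies across it, cap away from the robot, and rolls along y to either side.
- mark (a point): Target for point neck: 50 mm above the tray, over the mark line, in the middle of the lowered fork. Its axes are parallel to the tray's: x towards the lever's hinge, y the rolling direction. The black line, 3 mm wide, runs along x on the tray below it, from 225 mm before this point (robot side) to 55 mm behind it.
- lever (a joint): Lever angle: 0 sprung up, 0.55 rad fully down (level). Hinge 100 mm behind point mark (its +x), 83 mm above the tray, axis along y. Takes some 5 N at the pad; past 0.4 rad a detent snaps it to its stop at 0.55 and holds it; pressed less, it springs up. The fork's tines, 52 mm apart inside, 45 mm below the hinge when down, pass the cap with 7 mm each side; off centre they strike it.
- lever_pad (a point): Centre of the upper face of the black rubber pad (28 by 44 mm) on top of the lever's fork end, where to press. When up it is 77 mm before the hinge, 154 mm above the bench and tipped 0.55 rad; when down, 96 mm before the hinge, 105 mm above the bench and level.
- beaker: Empty glass beaker, 60 mm in diameter, 80 mm high, standing on the tray at the other end from the bottle. Origin: centre of its underside. Leave it standing where it is.
- stopper: Black rubber stopper, 28 mm wide, 26 mm high, standing at a far corner of the tray. Leave it.
- jar: Glass jar with a lid on the bench to the left, 84 mm wide, 120 mm high. Leave it.
- calculator: Blue pocket calculator lying on the bench to the right, 150 by 80 by 16 mm. Leave it.

How it is judged:
On the way, in this order (a step that is already met when the one before it is completed fails the run):
1. the bottle lies still and untouched with its neck within 6 mm of the mark line, the lever still up (y of neck in the frame of mark between -0.006 and 0.006 m and linear speed of bottle below 0.01 m/s and contact force between bottle and the arm below 0.2 N and contact force between bottle and the fingers below 0.2 N and value of joint lever below 0.1 rad), for 0.2 s.
2. the lever is pressed down past its detent (value of joint lever above 0.5 rad), for 0.1 s.
At the end, for the whole second after the job is handed in: The lever is held down by its detent (angle over 0.5 rad), the bottle lies still on the tray with the middle of its cap within 8 mm of the mark sideways (14 mm along the bottle) inside the fork, its axis within 0.12 rad of the mark line (value of joint lever above 0.5 rad and y of neck in the frame of mark between -0.008 and 0.008 m and x of neck in the frame of mark between -0.014 and 0.014 m and z of neck in the frame of mark between -0.008 and 0.008 m and angle between the x axis of bottle and the x axis of mark, either way round below 0.12 rad and linear speed of bottle below 0.01 m/s); the robot touches nothing.
It fails at once if the glass is pressed or struck with more than 40 N (contact force between bottle and the fingers above 40 N).
It fails at once if the robot touches the cap (contact force between cap and the fingers above 0.3 N or contact force between cap and the arm above 0.3 N).
It fails at once if the bottle is pushed low on its side instead of on its top (contact force between bottle and the fingers above 0.5 N and height (world z) of the grasp point below 0.09 m).
It fails at once if the bottle is lifted off the tray (z of bottle in the frame of tray above 0.072 m).
It fails at once if the beaker is moved 15 mm or tipped, or the stopper, jar or calculator is moved 20 mm (distance of beaker from where it was at the start of the episode above 0.015 m or angle between beaker's own z axis and vertical above 0.3 rad or distance of any of stopper, jar, calculator from where it was at the start of the episode above 0.02 m).
It also fails if it takes over 64 s, if anything falls off the work surface, if the arm or the gripper's body presses on something with over 40 N, if the wrist force passes 120 N, or if a joint passes its speed limit or range.

### The arm

A 7-joint arm with a two-finger parallel gripper is mounted at the origin on the work surface. World frame = base frame: x ahead of the robot, y to its left, z up, the work surface at z = 0. Lengths are in m, angles in rad, forces in N, time in s.
With the tool pointing down it reaches from about 0.4 to 0.85 m from the base axis. Payload 10.4 kg.
Tool frame: the origin (TCP) lies on the centre line of the jaws, within the pads' length; the fingertips stand 11 mm ahead of it and the grasp point (between the pads) lies 8 mm behind it; z points along the fingers, y is the line along which they close (so a half turn about z gives the same grasp; the last joint's range is limited). The gripper opens to 87 mm and grips with 3 to 60 N. Pads are 19 mm wide; open, the fingers measure 117 mm over their backs; the gripper's body (75 mm by 190 mm) begins 51 mm behind the grasp point.
Start: joints at [1.141, 0.332, -0.065, 1.46, 0.022, 1.35, -0.088], TCP at [0.247, -0.574, 0.234] pointing down, gripper open.
Joint ranges: [-2.6, 2.6], [-0.5, 2.12], [-1.47, 1.34], [0.16, 2.42], [-1.27, 4.41], [0.06, 2.06], [-2.6, 2.6]. Speed limits (rad/s): [2.22, 2.22, 2.79, 2.79, 3.14, 3.14, 3.14].

### API

Orientations are given as a unit quaternion [x, y, z, w].
In Python, from bench import r gives the robot as it stands.
- The arm moves only by the shell command python3 -m pendant 'ROWS' [OPENING] [FORCE]. ROWS is JSON, a list of rows, each a list of 4 numbers: the shift along the tool's x, y, z in m, then the turn about the tool's z in rad. A call has 1 to 8 rows; each row shifts and turns the commanded pose from where the row before left it, along the tool's axes as they then stand; what a row does not reach is not made up. A row lasts 1/12 s, in which the tool goes at most 41.7 mm and 7.16 degrees, less where a joint would pass 70% of its speed; a pose out of reach is approached as far as the arm can. A call with a gripper value outside its range is refused whole. OPENING is the opening, from 0 (shut) to 1 (fully open), set as the call begins (- or left out, the last holds). The fingers move at their own pace and stop on an object; FORCE is the grip in N (left out, the last holds). Time passes only in rows, so rows that do not move let the fingers close. It gives the time, the measured TCP pose, the force, the opening and the grip force at its end, in the units of the state.
- r.read_state(): the state, without advancing time (a new reading comes with each control period).
- r.camera(name): name is "scene" or "top" or "wrist"; returns a dict with "img" (400x640x3 uint8, red, green, blue), "camera_matrix" (3x3 intrinsics, pixels), "xyz" and "attitude" of the camera in the world. Camera axes: x right, y down, z forward; pixel columns grow to the right and rows downward; lengths in m; the calibration is good to about 2 mm. A picture is of the moment at which its call begins. There is no depth.
- r.close_job(): hands the job in; it is judged then, once.
Trained networks look in the newest picture that a camera, given by its name, has taken for a name from the list of things; names that differ only in an ending like _2 or _b are one class to them, and where a whole thing is asked for, a point or a joint stands for the part that bears it (a point fixed in the world has none). Each returns a list of dicts, best first, with "score" (0 to 1); they miss things now and then, are a little off and sometimes report something else, mostly with a low value. They report only what shows in the picture. A call takes as long as a camera call.
- r.outline_of(thing, camera): "mask" (400x640 bool, what is visible of it) and "bbox" ([centre column, centre row, width, height] in pixels, round what is visible of it).
The state is a dict: "time": time; "joint_positions": joint angles; "joint_vel": joint speeds; "joint_torque": joint torques, N m; "ee_pos": TCP position; "eef_rot": TCP orientation; "ft_force": force on the tool from outside, world axes, zero at the start; "torque": the same for the moment, N m; "width": finger opening in m; "grip_force": force on a finger pad.
Only numpy, scipy, OpenCV 4.12 (cv2) and the standard library are available. Lean on these libraries where they do the work, as an engineer would, in place of code of your own. Each camera call takes 0.05 s, during which the arm holds its last target. There are 200 camera calls.

## Working session

There is one attempt and no reset: what is moved stays moved. The work goes in short steps, Python scripts to look and compute and a shell command to move; the robot and the scene stay as the last step left them, time stands still between calls to the robot, and variables do not carry over. Pictures are saved under pics/ and viewed, at most 10 in all, crops included, and the job is handed in when it is done.

```bash
mkdir -p pics
python3 - <<'E'
from bench import r
import cv2,numpy as np
s=r.read_state();print(s['time'],s['ee_pos'],s['eef_rot'],s['width'])
ims=[]
for c in ("scene","top"):
    d=r.camera(c);cv2.imwrite(f'pics/{c}0.png',d['img'][:,:,::-1]);ims.append(d['img'])
    print(c,np.round(d['camera_matrix'],1).tolist(),d['xyz'],d['attitude'])
    for t in ("bottle","cap","tray","lever","lever_pad","beaker","stopper","jar"):
        o=r.outline_of(t,c); print(t,[(round(x['score'],2),np.round(x['bbox'],1).tolist()) for x in o[:2]])
E
```

```text
0.0 [ 0.2471328  -0.57365729  0.23274739] [ 9.79381924e-01  2.02016193e-01 -1.84755208e-04 -6.86286647e-04] 0.08716531380754636
scene [[364.6, 0.0, 323.4], [0.0, 364.6, 200.2], [0.0, 0.0, 1.0]] [1.3464353  0.13965776 0.80528763] [ 0.58537601  0.69721687 -0.31974126 -0.26265774]
bottle [(0.83, [274.8, 206.4, 39.1, 69.2])]
cap [(0.75, [270.9, 230.8, 9.8, 17.0])]
tray [(0.72, [320.2, 236.4, 170.7, 99.7])]
lever [(0.75, [319.9, 230.9, 20.5, 42.8])]
lever_pad [(0.92, [321.5, 231.8, 26.6, 46.7])]
beaker [(0.64, [368.7, 203.2, 20.2, 32.8])]
stopper []
jar [(0.75, [487.1, 220.7, 35.6, 49.7])]
top [[361.4, 0.0, 325.1], [0.0, 361.4, 200.1], [0.0, 0.0, 1.0]] [ 0.39277884 -0.02305086  1.26212001] [-0.70196127  0.70698514 -0.0575616   0.06410185]
bottle [(0.65, [373.8, 213.0, 41.5, 68.2]), (0.54, [361.9, 182.1, 12.1, 11.8])]
cap [(0.51, [364.1, 181.7, 9.1, 9.0])]
tray [(0.75, [326.5, 213.2, 151.7, 133.7])]
lever [(0.84, [321.0, 169.3, 26.3, 32.2]), (0.55, [370.9, 215.3, 40.1, 76.8])]
lever_pad [(0.87, [321.1, 172.8, 23.8, 35.4])]
beaker [(0.52, [288.2, 235.1, 17.7, 19.9])]
stopper []
jar [(0.97, [185.0, 229.9, 37.4, 26.0])]
```

Run:
```python
import cv2
a=cv2.imread('pics/top0.png')[130:290,230:430];cv2.imwrite('pics/topc.png',cv2.resize(a,None,fx=3.75,fy=3.75,interpolation=cv2.INTER_CUBIC))
a=cv2.imread('pics/scene0.png')[160:300,220:420];cv2.imwrite('pics/scenec.png',cv2.resize(a,None,fx=4,fy=4,interpolation=cv2.INTER_CUBIC))
```

```text
(no output)
```

View pics/topc.png

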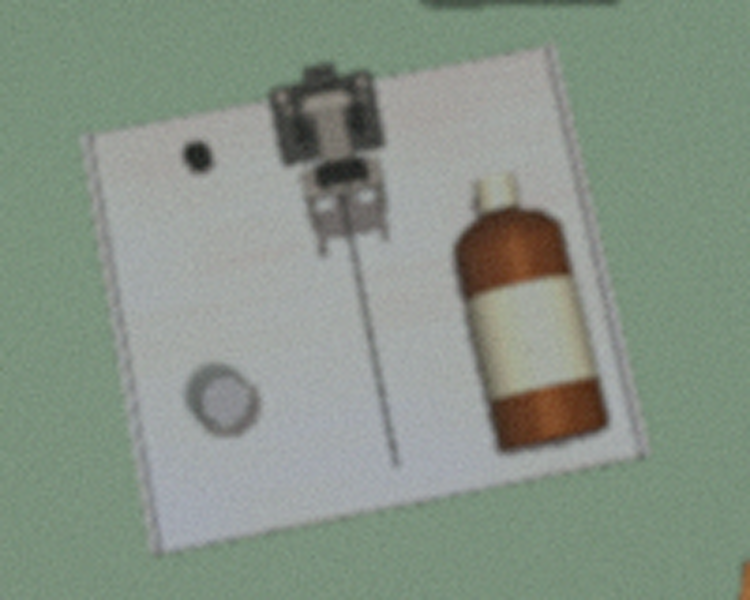

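View pics/scenec.png

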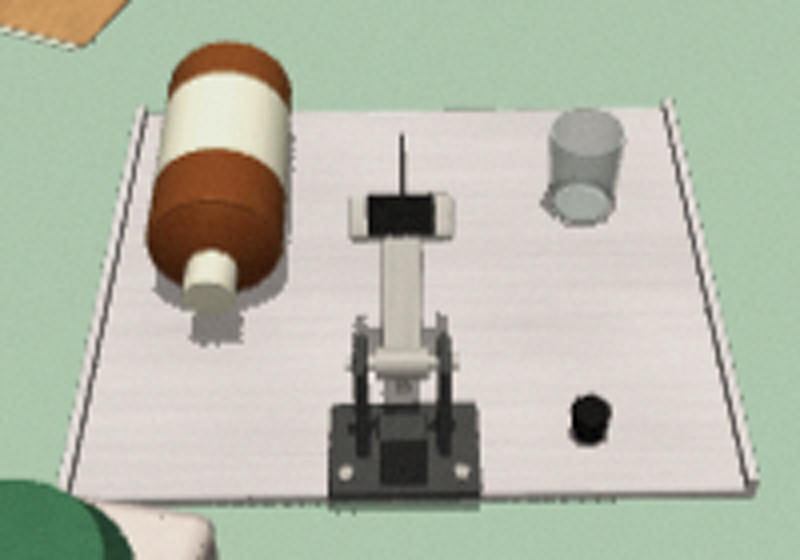

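```bash
cat > h.py <<'E'
import cv2,numpy as np
from scipy.spatial.transform import Rotation as R
from scipy.optimize import minimize
def proj(d,P):
    p=(np.asarray(P)-d['xyz'])@R.from_quat(d['attitude']).as_matrix()
    return p[:,:2]/p[:,2:]*[d['camera_matrix'][0][0],d['camera_matrix'][1][1]]+[d['camera_matrix'][0][2],d['camera_matrix'][1][2]]
def back(d,uv,z):
    uv=np.atleast_2d(uv).astype(float);K=np.asarray(d['camera_matrix'])
    v=np.c_[(uv-K[:2,2])/[K[0,0],K[1,1]],np.ones(len(uv))]@R.from_quat(d['attitude']).as_matrix().T
    return d['xyz']+v*((z-d['xyz'][2])/v[:,2])[:,None]
a=np.linspace(0,2*np.pi,60)
def ring(x,rad):return np.c_[np.full(60,x),rad*np.cos(a),rad*np.sin(a)]
def sil(d,q,shape=(400,640),up=4):
    x,y,t=q;M=R.from_euler('z',t).as_matrix().T;o=np.array([x,y,.062])
    m=np.zeros((shape[0]*up,shape[1]*up),np.uint8)
    for A in ([ring(-.095,.05),ring(.095,.05),ring(.115,.019)],[ring(.1,.019),ring(.145,.019)]):
        p=proj(d,np.vstack(A)@M+o)
        h=cv2.convexHull(((p+.5)*up-.5).astype(np.float32)).round().astype(np.int32)
        cv2.fillConvexPoly(m,h,1)
    return cv2.resize(m.astype(np.float32),shape[::-1],interpolation=cv2.INTER_AREA)
def fit(d,mask,q0):
    f=lambda q:np.abs(sil(d,q)-mask).sum()/mask.sum()
    s=minimize(f,q0,method='Nelder-Mead',options=dict(initial_simplex=np.array(q0)+np.r_[np.zeros((1,3)),np.diag([.015,.015,.06])],maxiter=150,xatol=2e-4,fatol=1e-4))
    return s.x,s.fun
E
python3 - <<'E'
from bench import r
from h import *
d=r.camera("top");g=cv2.GaussianBlur(d['img'],(0,0),.6).astype(float).mean(2)
print('tray',back(d,[[230+u/3.75,130+v/3.75] for u,v in[(88,135),(552,47),(645,455),(158,550)]],.012).round(3).tolist())
pts=[]
for v in range(198,252):
    u0=230+(355+(v-130-65)*(396-355)/(254-195)*1.0)/3.75*1.0
    u0=324.2+(v-195)*(335.6-324.2)/59
    c=np.arange(int(u0)-4,int(u0)+6);w=np.clip(np.median(g[v,c])-g[v,c]-8,0,None)
    if w.sum()>15: pts.append([(w*c).sum()/w.sum(),v])
pts=np.array(pts);P=back(d,pts,.012);k=np.polyfit(P[:,0],P[:,1],1);res=P[:,1]-np.polyval(k,P[:,0])
k=np.polyfit(P[abs(res)<.003,0],P[abs(res)<.003,1],1)
print('line n',len(pts),'yaw',np.arctan(k[0]),k,res.std(), 'ends',P[[0,-1]].round(4).tolist())
e=back(d,[[335.9,254.3]],.012)[0];t=np.arctan(k[0]);mk=np.array([e[0]+.225*np.cos(t),0]);mk[1]=np.polyval(k,mk[0]);print('mark',mk)
for c in("top","scene"):
    d=r.camera(c) if c!="top" else d
    o=r.outline_of("bottle",c)[0]
    q,f=fit(d,o['mask'].astype(np.float32),[.4,-.17,t]);print(c,o['score'],'bottle',q,f,'neck',q[:2]+.135*np.array([np.cos(q[2]),np.sin(q[2])]))
    print('pad',back(d,r.outline_of("lever_pad",c)[0]['bbox'][:2],.13), 'beaker',back(d,r.outline_of("beaker",c)[0]['bbox'][:2],.05))
E
```

```text
tray [[0.736, 0.243, 0.012], [0.819, -0.201, 0.012], [0.43, -0.274, 0.012], [0.348, 0.169, 0.012]]
line n 54 yaw 0.18881475846490886 [ 0.19109104 -0.12644187] 0.0001764008303482526 ends [[0.6178, -0.0083, 0.012], [0.433, -0.0438, 0.012]]
mark [ 0.64276793 -0.00361468]
top 0.78 bottle [ 0.5349975  -0.16626604  0.19946814] 0.042017612606287 neck [ 0.66732073 -0.13951605]
pad [[ 0.68469224 -0.00976874  0.13      ]] beaker [[0.4805742  0.11370312 0.05      ]]Traceback (most recent call last):
  File "<stdin>", line 17, in <module>
IndexError: list index out of range
```

```bash
python3 -m pendant '[[0,0,0,-0.12],[0,0,0,-0.12],[0,0,0,-0.12],[0,0,0,-0.12],[0,0,0,-0.12],[0,0,0,-0.12]]' && python3 -m pendant '[[0,0,0,-0.12],[0,0,0,-0.12],[0,0,0,-0.12],[0,0,0,-0.12],[0,0,0,-0.12],[0,0,0,-0.034]]' && python3 -m pendant '[[0.02,0.024,0,0],[0.02,0.024,0,0],[0.02,0.024,0,0],[0.02,0.024,0,0],[0.02,0.024,0,0],[0.02,0.024,0,0],[0.02,0.024,0,0],[0.02,0.024,0,0]]'
python3 - <<'E'
from bench import r
from h import *
s=r.read_state();print(s['joint_positions'],R.from_quat(s['eef_rot']).as_matrix().round(3).tolist())
X=np.array(R.from_quat(s['eef_rot']).as_matrix());print(X.T@(np.array([.540,-.190,.14])-s['ee_pos']))
E
```

```text
time: 1.7
ee_pos: [0.2473, -0.574, 0.2336]
eef_rot: [0.844, 0.537, 0.0, 0.0]
ft_force: [-0.5, 0.6, -0.2]
width: 0.087
grip_force: 0.0
time: 2.2
ee_pos: [0.2472, -0.5741, 0.2336]
eef_rot: [0.634, 0.773, -0.0, 0.0]
ft_force: [0.4, 0.1, -0.1]
width: 0.0868
grip_force: 0.0
time: 2.87
ee_pos: [0.4064, -0.3794, 0.2338]
eef_rot: [0.637, 0.771, -0.0, 0.0]
ft_force: [-0.0, 0.1, 0.0]
width: 0.087
grip_force: 0.0
[ 1.01841945  0.20646185 -0.40045257  1.63004896  0.08282864  1.32138855
  0.79511553] [[-0.189, 0.982, 0.0], [0.982, 0.189, -0.0], [-0.0, 0.0, -1.0]]
[0.16077013 0.16694182 0.09370832]
```

```bash
python3 -m pendant '[[0.02,0.021,0,0],[0.02,0.021,0,0],[0.02,0.021,0,0],[0.02,0.021,0,0],[0.02,0.021,0.01,0],[0.02,0.021,0.01,0],[0.02,0.021,0.02,0],[0.02,0.02,0.025,0]]' && python3 -m pendant '[[0,0,0.02,0],[0,0,0.01,0],[0,0,0.004,0],[0,0,0,0]]'
python3 - <<'E'
from bench import r
from h import *
s=r.read_state()
X=R.from_quat(s['eef_rot']).as_matrix();print(s['ee_pos'],s['ft_force'],X.T@(np.array([.540,-.190,.121])-s['ee_pos']))
d=r.camera("wrist");cv2.imwrite('pics/w1.png',d['img'][:,:,::-1])
E
```

```text
time: 3.53
ee_pos: [0.5411, -0.191, 0.1694]
eef_rot: [0.637, 0.771, 0.0, 0.002]
ft_force: [-0.0, -1.4, 0.2]
width: 0.0871
grip_force: 0.0
time: 3.87
ee_pos: [0.5387, -0.1932, 0.1342]
eef_rot: [0.638, 0.77, -0.0, -0.0]
ft_force: [-0.2, 0.5, 0.1]
width: 0.0872
grip_force: 0.0
[ 0.53866811 -0.19319846  0.13415162] [-0.23815655  0.48384608  0.13456624] [0.00289228 0.00192271 0.01314942]
```

View pics/w1.png

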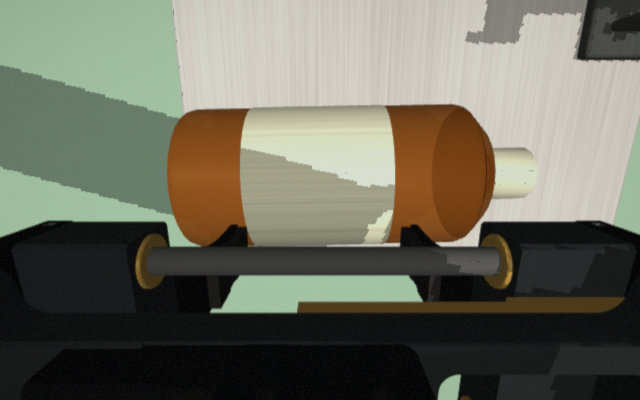

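```bash
python3 -m pendant '[[0.007,0.002,0.004,0],[0.006,0,0.003,0],[0,0,0.0008,0],[0,0,0.0008,0],[0,0,0.0008,0],[0,0,0.0008,0]]' && python3 -m pendant '[[0,0,0.0008,0],[0,0,0.0008,0]]'&& python3 -m pendant '[[0,0,0.0008,0],[0,0,0.0008,0]]'
```

```text
time: 4.42
ee_pos: [0.539, -0.1791, 0.1245]
eef_rot: [0.637, 0.771, -0.0, 0.0]
ft_force: [0.3, 0.4, -0.1]
width: 0.0869
grip_force: 0.0
time: 4.58
ee_pos: [0.539, -0.1791, 0.1229]
eef_rot: [0.637, 0.771, -0.0, 0.0]
ft_force: [-1.1, -0.7, 8.4]
width: 0.0868
grip_force: 4.1
time: 4.75
ee_pos: [0.5393, -0.1798, 0.1226]
eef_rot: [0.637, 0.771, -0.0, 0.001]
ft_force: [-5.5, -2.1, 18.9]
width: 0.0868
grip_force: 9.3
```

```bash
python3 -m pendant '[[0,0,-0.0007,0],[0.002,0,0,0],[0.004,0,0,0],[0.005,0,0,0],[0.005,0,0,0],[0.005,0,0,0],[0.005,0,0,0],[0.005,0,0,0]]' && python3 -m pendant '[[0.005,0,0,0],[0.005,0,0,0],[0.005,0,0.0002,0],[0.005,0,0.0002,0]]'
python3 - <<'E'
from bench import r
from h import *
d=r.camera("top");o=r.outline_of("bottle","top")
for i in o: print(i['score'],np.round(i['bbox'],1))
E
```

```text
time: 5.42
ee_pos: [0.5329, -0.1493, 0.1233]
eef_rot: [0.637, 0.771, -0.001, 0.001]
ft_force: [-8.2, -2.1, 15.1]
width: 0.087
grip_force: 7.6
time: 5.75
ee_pos: [0.5289, -0.1298, 0.123]
eef_rot: [0.637, 0.771, -0.001, 0.001]
ft_force: [-10.1, -1.3, 17.2]
width: 0.0868
grip_force: 8.7
0.64 [321.8 170.6  23.7  29.5]
0.56 [352.9 213.4   9.8  65. ]
```

```bash
python3 -m pendant '[[0.005,0,0.0002,0],[0.005,0,0.0003,0],[0.004,0,0.0003,0],[0.002,0,0.0002,0],[0,0,-0.001,0],[0,0,-0.003,0],[0,0,-0.01,0],[-0.02,0,-0.01,0]]' && python3 -m pendant '[[-0.035,0,0,0],[-0.035,0,0,0],[0,0,0,0],[0,0,0,0]]'
python3 - <<'E'
from bench import r
from h import *
s=r.read_state();print(s['time'],s['ee_pos'],s['ft_force'])
d=r.camera("wrist");cv2.imwrite('pics/w2.png',d['img'][:,:,::-1])
o=r.outline_of("bottle","wrist");print([(i['score'],np.round(i['bbox'],1)) for i in o])
d=r.camera("top");o=r.outline_of("bottle","top");print([(i['score'],np.round(i['bbox'],1)) for i in o])
cv2.imwrite('pics/t2.png',cv2.resize(d['img'][130:290,230:430,::-1],None,fx=3.75,fy=3.75))
E
```

```text
time: 6.52
ee_pos: [0.53, -0.1289, 0.1452]
eef_rot: [0.635, 0.773, 0.001, -0.001]
ft_force: [0.9, 0.7, 0.3]
width: 0.0871
grip_force: 0.0
time: 6.85
ee_pos: [0.5432, -0.2039, 0.1447]
eef_rot: [0.638, 0.77, 0.0, 0.0]
ft_force: [-0.8, 0.2, 0.2]
width: 0.0872
grip_force: 0.0
6.85 [ 0.54319089 -0.20388393  0.14470572] [-0.7674214   0.1800711   0.22460414]
[(0.96, array([344.8, 110.6, 373.4, 148.6])), (0.41, array([406. , 124.1, 468. , 246.5]))]
[(0.74, array([363.1, 217.1,  40.9,  73.4]))]
```

View pics/w2.png

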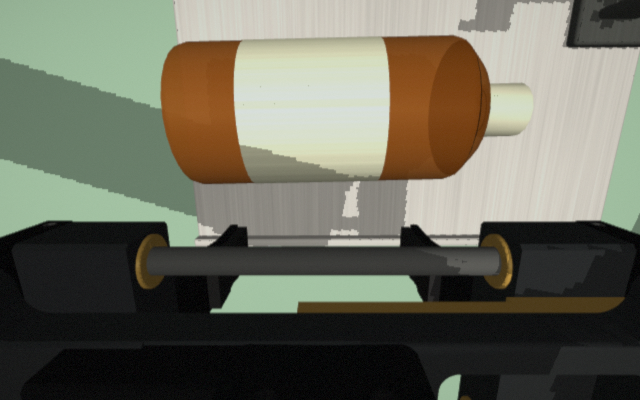

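```bash
cat > loc.py <<'E'
from bench import r
from h import *
import sys
mk=np.array([.6428,-.0036]);t=.1888;n=np.array([-np.sin(t),np.cos(t)]);e=np.array([np.cos(t),np.sin(t)])
s=r.read_state();p=np.array(s['ee_pos'])
for c in sys.argv[2:]:
    d=r.camera(c);o=r.outline_of("bottle",c)
    if not o: continue
    q,f=fit(d,o[0]['mask'].astype(np.float32),[.668-.135*e[0]+.0,0,t] and [*(mk-.135*e+n*float(sys.argv[1])),t])
    nk=q[:2]+.135*np.array([np.cos(q[2]),np.sin(q[2])])-mk
    print(c,'score %.2f err %.3f'%(o[0]['score'],f),q.round(4),'neck in mark',(nk@e).round(4),(nk@n).round(4),'finger offset',((p[:2]-q[:2])@n).round(4),'along',((p[:2]-q[:2])@e).round(4))
print(s['time'],p.round(4),s['ft_force'])
E
python3 loc.py -0.105 wrist top
```

```text
wrist score 0.92 err 0.022 [ 0.529  -0.1329  0.2057] neck in mark -0.001 -0.1034 finger offset -0.0686 along 0.0016
top score 0.96 err 0.040 [ 0.5287 -0.1333  0.2129] neck in mark -0.0015 -0.1027 finger offset -0.0683 along 0.002
7.05 [ 0.5435 -0.2001  0.1448] [0.08543392 0.73021855 0.46058348]
```

```bash
python3 -m pendant '[[0.03,0,0,0],[0.0225,0,0.008,0],[0,0,0.008,0],[0,0,0.0035,0],[0,0,0.0008,0],[0,0,0.0008,0],[0,0,0.0008,0],[0,0,0.0008,0]]' && python3 -m pendant '[[0,0,0.0005,0],[0.002,0,0,0],[0.004,0,0,0],[0.005,0,0,0.002],[0.005,0,0,0.002],[0.005,0,0,0.002]]'
```

```text
time: 7.92
ee_pos: [0.5336, -0.1507, 0.1222]
eef_rot: [0.637, 0.771, -0.0, 0.0]
ft_force: [-2.1, -0.6, 8.0]
width: 0.0871
grip_force: 4.0
time: 8.42
ee_pos: [0.5295, -0.1306, 0.1231]
eef_rot: [0.64, 0.769, -0.001, 0.001]
ft_force: [-8.7, -2.8, 18.3]
width: 0.0871
grip_force: 9.4
```

```bash
python3 -m pendant '[[0.005,0,0,0.002],[0.005,0,0,0.002],[0.005,0,0,0.002],[0.005,0,0,0.002],[0.005,0,0,0.002],[0.005,0,0,0.002],[0.005,0,0,0.002],[0.005,0,0.0002,0]]' && python3 -m pendant '[[0.005,0,0.0003,0],[0.005,0,0.0003,0],[0.004,0,0.0003,0],[0.002,0,0.0002,0],[0,0,-0.001,0],[0,0,-0.003,0],[0,0,-0.01,0],[-0.02,0,-0.01,0]]' && python3 -m pendant '[[-0.04,0,0,0],[-0.04,0,0,0],[0,0,0,0],[0,0,0,0]]'; python3 loc.py -0.065 wrist top
```

```text
time: 9.08
ee_pos: [0.5227, -0.0907, 0.1229]
eef_rot: [0.645, 0.764, -0.0, 0.001]
ft_force: [-8.7, -1.0, 17.3]
width: 0.0871
grip_force: 8.7
time: 9.75
ee_pos: [0.523, -0.0903, 0.1448]
eef_rot: [0.643, 0.766, 0.001, -0.001]
ft_force: [1.3, -0.0, 0.9]
width: 0.0872
grip_force: 0.0
time: 10.08
ee_pos: [0.5366, -0.1757, 0.1443]
eef_rot: [0.646, 0.763, -0.0, 0.0]
ft_force: [0.0, 0.1, 0.7]
width: 0.0871
grip_force: 0.0
wrist score 0.59 err 0.022 [ 0.5224 -0.0945  0.1918] neck in mark -0.0003 -0.0662 finger offset -0.0825 along -0.0013
top score 0.56 err 0.050 [ 0.5227 -0.095   0.2066] neck in mark -0.0001 -0.0648 finger offset -0.0819 along -0.0016
10.0833 [ 0.5366 -0.1757  0.1443] [0.02807565 0.11266994 0.65541186]
```

```bash
python3 -m pendant '[[0.036,0,0,0],[0.0305,0,0.008,0],[0,0,0.008,0],[0,0,0.003,0],[0,0,0.0008,0],[0,0,0.0008,0],[0,0,0.0008,0],[0,0,0.0008,0]]' && python3 -m pendant '[[0,0,0.0005,0],[0.002,0,0,0],[0.004,0,0,0],[0.005,0,0,0],[0.005,0,0,0],[0.005,0,0,0]]' && python3 -m pendant '[[0.005,0,0,0],[0.005,0,0,0],[0.005,0,0,0],[0.005,0,0,0],[0.005,0,0,0],[0.005,0,0.0002,0],[0.005,0,0.0002,0],[0.005,0,0.0002,0]]' && python3 -m pendant '[[0.003,0,0.0002,0],[0.002,0,0.0001,0],[0,0,-0.001,0],[0,0,-0.003,0],[0,0,-0.01,0],[-0.02,0,-0.01,0],[-0.03,0,0,0],[-0.03,0,0,0]]' && python3 -m pendant '[[0,0,0,0],[0,0,0,0]]'; python3 loc.py -0.034 wrist top
```

```text
time: 10.95
ee_pos: [0.5257, -0.1082, 0.1227]
eef_rot: [0.645, 0.764, -0.0, 0.001]
ft_force: [-4.1, -1.5, 13.9]
width: 0.0872
grip_force: 7.2
time: 11.45
ee_pos: [0.5217, -0.0878, 0.1232]
eef_rot: [0.645, 0.764, -0.001, 0.001]
ft_force: [-10.5, -2.4, 20.6]
width: 0.0871
grip_force: 10.2
time: 12.12
ee_pos: [0.5145, -0.0481, 0.1223]
eef_rot: [0.645, 0.764, -0.001, 0.0]
ft_force: [-11.5, -1.1, 18.9]
width: 0.0867
grip_force: 9.3
time: 12.78
ee_pos: [0.5287, -0.1217, 0.1461]
eef_rot: [0.644, 0.765, 0.001, 0.001]
ft_force: [0.3, -0.5, 0.1]
width: 0.0871
grip_force: 0.0
time: 12.95
ee_pos: [0.5279, -0.1231, 0.1448]
eef_rot: [0.646, 0.763, 0.0, 0.0]
ft_force: [-0.4, 1.0, 0.5]
width: 0.0868
grip_force: 0.0
wrist score 0.90 err 0.023 [ 0.5163 -0.0621  0.1914] neck in mark -0.0003 -0.0333 finger offset -0.0622 along -0.0
top score 0.69 err 0.200 [ 0.5148 -0.0595  0.172 ] neck in mark -0.0012 -0.0332 finger offset -0.0649 along 0.0009
12.95 [ 0.5279 -0.1231  0.1448] [-0.37382443  0.97994081  0.49990133]
```

```bash
python3 -m pendant '[[0.026,0,0,0],[0.02,0,0.008,0],[0,0,0.008,0],[0,0,0.0035,0],[0,0,0.0008,0],[0,0,0.0008,0],[0,0,0.0008,0],[0,0,0.0008,0]]' && python3 -m pendant '[[0,0,0.0005,0],[0.002,0,0,0],[0.004,0,0,0],[0.005,0,0,0],[0.005,0,0,0],[0.005,0,0,0]]' && python3 -m pendant '[[0.005,0,0,0],[0.005,0,0,0],[0.005,0,0,0],[0.005,0,0,0],[0.005,0,0,0],[0.005,0,0.0002,0],[0.005,0,0.0002,0],[0.005,0,0.0002,0]]' && python3 -m pendant '[[0.003,0,0.0002,0],[0.002,0,0.0001,0],[0.001,0,0,0],[0,0,-0.001,0],[0,0,-0.003,0],[0,0,-0.01,0],[-0.02,0,-0.01,0],[-0.03,0,0,0]]' && python3 -m pendant '[[-0.035,0,0,0],[0,0,0,0],[0,0,0,0]]'; python3 loc.py 0 wrist top
python3 - <<'E'
from bench import r
from h import *
a=r.camera("wrist")['img'];b=r.camera("top")['img'][150:270,270:390]
cv2.imwrite('pics/w3.png',a[:,:,::-1]);cv2.imwrite('pics/t3.png',cv2.resize(b[:,:,::-1],None,fx=4.5,fy=4.5))
E
```

```text
time: 13.82
ee_pos: [0.5202, -0.0765, 0.1226]
eef_rot: [0.645, 0.764, -0.0, 0.0]
ft_force: [-5.9, -1.0, 15.3]
width: 0.087
grip_force: 7.4
time: 14.32
ee_pos: [0.5163, -0.0561, 0.1231]
eef_rot: [0.645, 0.764, -0.001, 0.001]
ft_force: [-12.6, -2.3, 22.6]
width: 0.087
grip_force: 11.3
time: 14.98
ee_pos: [0.509, -0.0163, 0.1223]
eef_rot: [0.645, 0.764, -0.001, 0.0]
ft_force: [-14.7, -0.7, 22.0]
width: 0.0871
grip_force: 10.9
time: 15.65
ee_pos: [0.5185, -0.0567, 0.1471]
eef_rot: [0.643, 0.766, 0.001, 0.001]
ft_force: [1.2, 0.3, -0.1]
width: 0.0871
grip_force: 0.0
time: 15.9
ee_pos: [0.5232, -0.0957, 0.1447]
eef_rot: [0.646, 0.763, 0.0, 0.0]
ft_force: [0.0, 0.4, -0.9]
width: 0.0869
grip_force: 0.0
wrist score 0.83 err 0.026 [ 0.5097 -0.0292  0.1915] neck in mark -0.0005 0.0002 finger offset -0.0678 along 0.0008
top score 0.89 err 0.234 [ 0.5079 -0.0256  0.1648] neck in mark -0.0016 0.0004 finger offset -0.0717 along 0.0018
15.9 [ 0.5232 -0.0957  0.1447] [ 0.03315118  0.44737408 -0.87606509]
```

View pics/w3.png

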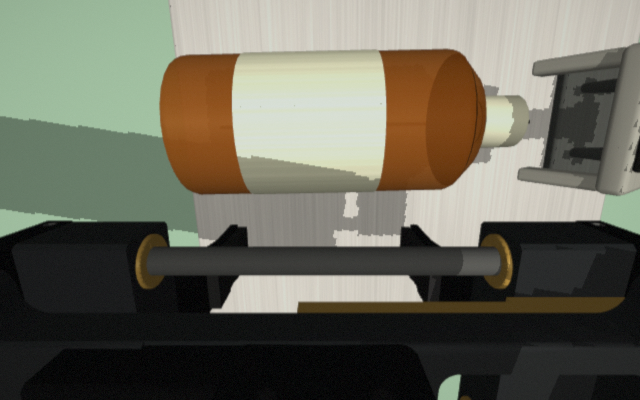

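```bash
python3 -m pendant '[[0,0,-0.035,0],[0,0,-0.04,0],[0.0142,0.0291,0,0],[0.0142,0.0291,0,0],[0.0142,0.0291,0,0],[0.0142,0.0291,0,0],[0.0142,0.029,0,0],[0,0,0,0]]' 0 10 && python3 -m pendant '[[0,0,0,0],[0,0,0,0]]';  python3 - <<'E'
from bench import r
from h import *
s=r.read_state();p=np.array(s['ee_pos']);mk=np.array([.6428,-.0036]);t=.1888
X=R.from_quat(s['eef_rot']).as_matrix();g=mk+.012*np.array([np.cos(t),np.sin(t)])
print(p,X.T@(np.array([*g,.18])-p))
d=r.camera("scene");cv2.imwrite('pics/s4.png',cv2.resize(d['img'][160:300,220:420,::-1],None,fx=4,fy=4,interpolation=cv2.INTER_CUBIC))
E
```

```text
time: 16.87
ee_pos: [0.6565, 0.0073, 0.2179]
eef_rot: [0.642, 0.766, 0.001, -0.001]
ft_force: [0.1, 1.3, 0.7]
width: 0.042
grip_force: 0.0
time: 17.03
ee_pos: [0.6539, 0.0015, 0.219]
eef_rot: [0.644, 0.765, -0.0, -0.0]
ft_force: [-0.4, 0.9, 0.2]
width: 0.0284
grip_force: 0.0
[0.65391773 0.0014595  0.21901696] [-0.00287648  0.00020597  0.03901711]
```

View pics/s4.png

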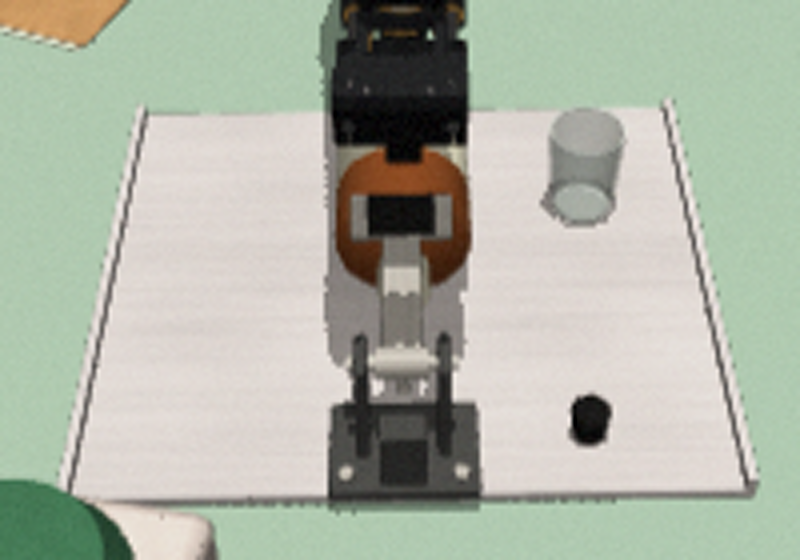

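```bash
python3 -m pendant '[[-0.003,0,0.01,0],[0,0,0.015,0],[0,0,0.01,0],[0,0,0.005,0],[0,0,0.002,0],[0,0,0.002,0],[0,0,0.002,0],[0,0,0.002,0]]' && python3 -m pendant '[[0,0,0.002,0],[0,0,0.002,0],[0,0,0.002,0],[0,0,0.002,0],[0,0,0.002,0],[0,0,0.002,0]]' && python3 -m pendant '[[0,0,0.002,0],[0,0,0.002,0],[0,0,0.002,0],[0,0,0.002,0],[0,0,0.002,0],[0,0,0.002,0]]'
```

```text
time: 17.75
ee_pos: [0.655, -0.0017, 0.1718]
eef_rot: [0.645, 0.765, 0.0, 0.0]
ft_force: [-4.3, -0.7, 8.7]
width: 0.0004
grip_force: 4.0
time: 18.25
ee_pos: [0.6522, -0.0022, 0.1603]
eef_rot: [0.645, 0.765, -0.003, -0.001]
ft_force: [-18.8, -3.0, 16.1]
width: 0.0017
grip_force: 11.1
time: 18.75
ee_pos: [0.6553, -0.0016, 0.1484]
eef_rot: [0.645, 0.765, 0.0, 0.001]
ft_force: [-1.3, 0.6, 4.9]
width: 0.0005
grip_force: 2.1
```

```bash
python3 -m pendant '[[0,0,0.002,0],[0,0,0.002,0],[0,0,0.002,0],[0,0,0.002,0],[0,0,0.002,0],[0,0,0.002,0]]' && python3 -m pendant '[[0,0,0.002,0],[0,0,0.002,0],[0,0,0.002,0],[0,0,0.002,0],[0,0,0.002,0]]' && python3 -m pendant '[[0,0,0.002,0],[0,0,0.002,0],[0,0,0.002,0],[0,0,0.002,0]]'
```

```text
time: 19.25
ee_pos: [0.6546, -0.0017, 0.1347]
eef_rot: [0.645, 0.765, -0.0, -0.0]
ft_force: [0.0, 0.4, 1.1]
width: 0.0003
grip_force: 0.3
time: 19.67
ee_pos: [0.6548, -0.0017, 0.1249]
eef_rot: [0.645, 0.765, -0.0, 0.0]
ft_force: [0.1, -0.1, 0.8]
width: 0.0008
grip_force: 0.0
time: 20.0
ee_pos: [0.6548, -0.0017, 0.1171]
eef_rot: [0.645, 0.765, -0.0, 0.0]
ft_force: [-0.0, 0.8, -0.3]
width: 0.0005
grip_force: 0.0
```

```bash
python3 -m pendant '[[0,0,-0.01,0],[0,0,-0.03,0],[0,0,-0.04,0],[0,-0.04,-0.02,0],[0,-0.04,0,0],[0,-0.04,0,0],[0,0,0,0],[0,0,0,0]]'; python3 loc.py 0 wrist;python3 - <<'E'
from bench import r
from h import *
a=r.camera("wrist")['img'];d=r.camera("scene");b=d['img'][160:300,220:420]
cv2.imwrite('pics/s5.png',cv2.resize(np.vstack([cv2.resize(a,(600,375)),cv2.resize(b,(320,224))[:, :].repeat(1,0) if 0 else cv2.copyMakeBorder(cv2.resize(b,(320,224)),0,0,0,280,0)])[:,:,::-1],None,fx=1,fy=1))
E
```

```text
time: 20.67
ee_pos: [0.5378, -0.0223, 0.217]
eef_rot: [0.645, 0.764, -0.001, 0.001]
ft_force: [-0.8, 1.1, -0.1]
width: 0.0004
grip_force: 0.0
wrist score 0.68 err 0.214 [ 0.5088 -0.0281  0.1838] neck in mark -0.0013 0.0004 finger offset 0.0002 along 0.0296
20.6667 [ 0.5378 -0.0223  0.217 ] [-0.75980186  1.11927244 -0.05953781]
```

View pics/s5.png

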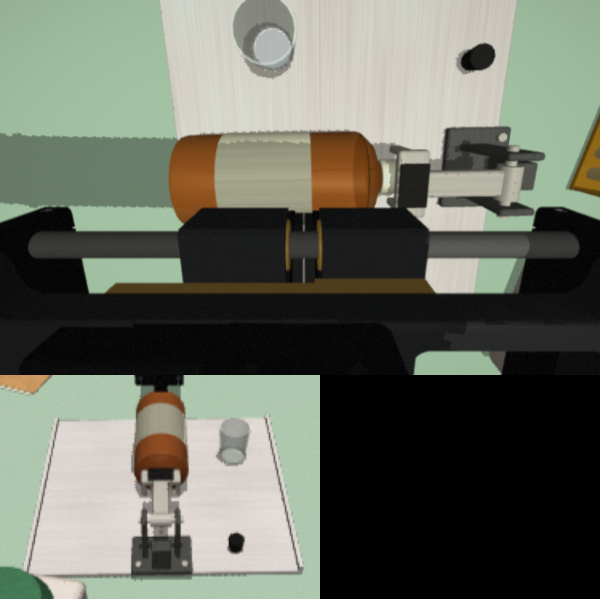

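Run:
```python
from bench import r
from h import *
mk=np.array([.6428,-.0036]);t=.1888;M=np.array([[np.cos(t),np.sin(t)],[-np.sin(t),np.cos(t)]])
d=r.camera("wrist")
for z in(.105,.115):print(z,M@(back(d,[[413*640/600,185*640/600]],z)[0,:2]-mk))
d=r.camera("scene")
for z in(.105,.115):print(z,M@(back(d,[[220+161*200/320,160+(474-375)*140/224]],z)[0,:2]-mk))
```

```text
0.105 [-7.21745523e-05  1.20885044e-03]
0.115 [-0.00401066  0.00375743]
0.105 [0.00549626 0.00329169]
0.115 [0.01567096 0.00336826]
```

```bash
python3 -c "
from bench import r
print(r.close_job())"
```

```text
the job is handed in; nothing more can be done
None
```

I rolled the bottle onto the mark line and pressed the lever down, and the last pictures show it staying down with the fork around the neck. The neck measured about 1 mm off the mark, and the job is handed in at about 21 s, but no verdict came back.

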